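# Refill the praline tray under the low glass shelf

### The arm

A 6-joint arm with a two-finger parallel gripper is mounted at the origin on the work surface. World frame = base frame: x ahead of the robot, y to its left, z up, the work surface at z = 0. Lengths are in m, angles in rad, forces in N, time in s.
With the tool pointing down it reaches from about 0.25 to 0.775 m from the base axis. Payload 8.9 kg.
Tool frame: the origin (TCP) lies between the finger pads; the fingertips stand 8 mm ahead of it and the grasp point (between the pads) lies 11 mm behind it; z points along the fingers, y is the line along which they close (so a half turn about z gives the same grasp; the last joint's range is limited). The gripper opens to 85 mm and grips with 20 to 120 N. Pads are 22 mm wide; open, the fingers measure 114 mm over their backs; the gripper's body (76 mm by 85 mm) begins 54 mm behind the grasp point. The pads swing forward as they close: fully open they stand 13 mm farther back than shut.
Start: joints at [-1.446, 0.291, -0.153, 1.127, 0, 1.431], TCP at [0.137, -0.507, 0.239] pointing down, gripper open.
Joint ranges: [-2.52, 2.52], [-0.91, 1.74], [-1.3, 1.37], [-1.96, 2.02], [-1.52, 1.47], [-3.14, 3.14]. Speed limits (rad/s): [2.22, 2.22, 2.79, 3.14, 3.14, 3.14].

### API

Orientations are given as a 3x3 rotation matrix whose columns are the frame's x, y, z axes.
In Python, from plant import bot gives the robot as it stands.
- The arm moves only by the shell command python3 -m inch 'ROWS' [FORCE]. ROWS is JSON, a list of rows, each a list of 7 numbers: the opening in per cent of the stroke, from 0 (shut) to 100 (fully open), then the shift along the tool's x, y, z in m, then the turn, a rotation vector about the tool's x, y, z in degrees. A call has 1 to 8 rows; each row shifts and turns the commanded pose from where the row before left it, along the tool's axes as they then stand; what a row does not reach is not made up. A row lasts 1/10 s, in which the tool goes at most 50 mm and 8.59 degrees, less where a joint would pass 70% of its speed; a pose out of reach is approached as far as the arm can. A call is refused whole if a number of a shift passes 0.05 or a number of a turn 8.59, either way. A call with a gripper value outside its range is refused whole. The fingers move at their own pace and stop on an object; FORCE is the grip in N (left out, the last holds). Time passes only in rows, so rows that do not move let the fingers close. It gives the time, the measured TCP pose, the force, the opening and the grip force at its end, in the units of the state.
- bot.observe(): the state, without advancing time (a new reading comes with each control period).
- bot.read_camera(name): name is "scene" or "top"; returns the picture (420x560x3 uint8, red, green, blue); there is no depth.
- bot.calibration(name): a dict with "fovy" (degrees; the focal length in pixels is half the picture's height over the tangent of half this angle, whatever the lens; pixels are square), "cx", "cy" (the principal point, pixels), "k1" (the pictures are not rectified: a ray, as slopes to the right and down, at radius r is drawn at 1 + k1 r^2 times it, then the intrinsics apply), "R" (3x3) and "t" (3): a world point X has camera coordinates R X + t. Camera axes: x right, y down, z forward; pixel columns grow to the right and rows downward; lengths in m; the calibration is good to about 2 mm. A picture is of the moment at which its call begins. calibration takes no time and is no camera call.
- bot.sign_off(): hands the job in; it is judged then, once.
The state is a dict: "clock": time; "joint_pos": joint angles; "qd": joint speeds; "joint_torque": joint torques, N m; "tool_pos": TCP position; "eef_rot": TCP orientation; "contact_force": force on the tool from outside, world axes, zero at the start; "ft_torque": the same for the moment, N m; "grip_width": finger opening in m; "grip_force": force on a finger pad.
Only numpy, scipy, OpenCV 4.12 (cv2) and the standard library are available. Lean on these libraries where they do the work, as an engineer would, in place of code of your own. Each camera call takes 0.05 s, during which the arm holds its last target. There are 200 camera calls.

### The job

Slide the empty wooden tray all the way home into its bay under the low glass shelf; then take the long-handled steel cup with the four pralines off the marble slab, reach in under the shelf and tip the cup sideways so that all four pralines land in the tray. Finally set the empty cup back upright on the marble slab, with its bowl and handle foot both on the slab. Do not knock the glass shelf or shove the other things on the counter about.

Things in the scene. Friction and masses are not known exactly. Their poses are not given: they have to be found in the camera images.
- bay: Fixed display bay (all sizes here in mm). Origin on the counter straight below the middle of the glass shelf's front edge; x points into the bay, away from the robot, y left, z up. Dark steel side guides 28 high: parallel from x = 35 to 100, 156 apart inside; flared from x = 0 to 35 to about 190 apart. A stop bar 22 high has its face at x = 90. Side panels at y = +-140 to 148 carry the shelf; front and back are open
- bay_home (a point): where the tray's origin is when the tray is home, its far wall on the stop bar and its x axis along the bay's: on the counter, 35 into the bay from bay. The home tray's near wall stands 20 and its tab's end 87 out in front of the shelf's edge
- glass_shelf: The glass shelf fixed over the bay, same origin and axes as bay. Underside 152 above the counter, top 160, from x = 0 to 150 and y = -150 to 150, a brass strip 4 thick on the front edge; two black boxes 30 high are fixed on it near its ends. Must not be knocked (harder than about 4 N)
- tray: Loose light-wood tray, an open box 110 (x) x 150 (y) x 30 high, walls and floor 4, about 0.35 kg. Origin at the centre of its underside; x points to its far wall (into the bay). From its near wall (x = -55) an upright tab stands out to x = -122, 12 thick in y, 4 to 40 high: pinch it from above to slide the tray. It starts short of the bay's mouth, turned and off to a side
- tray_tab (a point): grip point in the tab: 105 to the -x side of the tray's origin, 26 high
- slab: Fixed marble slab 280 (x) x 130 (y) x 10 thick, left or right of the bay; origin at the centre of its underside, on the counter
- cup: Loose steel cup, about 0.18 kg, standing on the slab with the four pralines. Origin at the centre of its underside; z up, x from handle to far lip. Round flared bowl, 50 across at the foot, 100 at the rim, 30 high, wall 3, sides at about 45 degrees: pralines roll out when it is tipped 65 to 70 degrees, to either side, by rolling it about its handle
- cup_grip (a point): grip point on the centre line of the cup's straight flat-sided handle: 105 to the -x side of the cup's origin, 35 above its underside. The handle, 14 wide (y) and 22 high (z 24 to 46), runs along x from the rim (x = -47) to x = -169, where a foot 10 x 14 goes down to the surface. Pinch it from above across the flat sides
- cup_foot (a point): underside of the handle's foot, 164 to the -x side of the cup's origin, level with the cup's underside
- praline0_center (a point): centre of a chocolate praline, a ball 22 across, 12 g, loose in the cup at the start
- praline1_center (a point): centre of a chocolate praline, a ball 22 across, 12 g, loose in the cup at the start
- praline2_center (a point): centre of a chocolate praline, a ball 22 across, 12 g, loose in the cup at the start
- praline3_center (a point): centre of a chocolate praline, a ball 22 across, 12 g, loose in the cup at the start
- card_a: Bystander, leave alone: small blank price card on a brass foot, 50 wide, 44 high, just beside the bay's mouth
- gift_box: Bystander, leave alone: flat black gift box 70 x 70 x 35, lying on the filled carton at the other side of the bay
- bowl: Bystander, leave alone: white ceramic bowl, 100 across, 40 high
- jar: Bystander, leave alone: amber glass jar, 70 across, 110 high
- tin: Bystander, leave alone: dark steel tin, 80 across, 90 high
- spatula: Bystander, leave alone: spatula lying on the counter

How it is judged:
On the way, in this order (a step that is already met when the one before it is completed fails the run):
1. the tray is fully home in the bay (x of tray in the frame of bay between 0.027 and 0.045 m and y of tray in the frame of bay between -0.008 and 0.008 m and angle between the x axis of tray and the x axis of bay, either way round below 0.06 rad and height (world z) of tray below 0.006 m), for 0.1 s.
2. the cup is lifted off the slab with all four pralines in it, the tray still home (all of step 1 and distance between each of praline0_center, praline1_center, praline2_center, praline3_center and cup below 0.055 m and height (world z) of cup above 0.03 m), for 0.1 s.
3. the cup is under the shelf, beginning to tip (20 degrees) (x of cup in the frame of bay between 0 and 0.11 m and y of cup in the frame of bay between -0.1 and 0.1 m and z of cup in the frame of bay below 0.152 m and angle between cup's own z axis and vertical above 0.35 rad), for 0.02 s.
4. all four pralines are in the tray (all of step 1 and x of praline0_center in the frame of tray between -0.052 and 0.052 m and y of praline0_center in the frame of tray between -0.072 and 0.072 m and z of praline0_center in the frame of tray between 0 and 0.036 m and x of praline1_center in the frame of tray between -0.052 and 0.052 m and y of praline1_center in the frame of tray between -0.072 and 0.072 m and z of praline1_center in the frame of tray between 0 and 0.036 m and x of praline2_center in the frame of tray between -0.052 and 0.052 m and y of praline2_center in the frame of tray between -0.072 and 0.072 m and z of praline2_center in the frame of tray between 0 and 0.036 m and x of praline3_center in the frame of tray between -0.052 and 0.052 m and y of praline3_center in the frame of tray between -0.072 and 0.072 m and z of praline3_center in the frame of tray between 0 and 0.036 m), for 0.2 s.
5. the cup stands upright on the slab again (angle between cup's own z axis and vertical below 0.1 rad and z of cup in the frame of slab between 0.004 and 0.016 m and x of cup in the frame of slab between -0.14 and 0.14 m and y of cup in the frame of slab between -0.065 and 0.065 m and x of cup_foot in the frame of slab between -0.14 and 0.14 m and y of cup_foot in the frame of slab between -0.065 and 0.065 m), for 0.2 s.
At the end, for the whole second after the job is handed in: The tray is home (within 8 mm of the stop and of the bay's middle line, square within 0.06 rad, flat on the counter), all four pralines lie in it, and the cup stands upright (within 0.1 rad) and at rest on the marble slab, bowl centre and handle foot both over the slab (all of step 4 and all of step 5 and linear speed of each of cup, tray below 0.03 m/s); the robot touches nothing.
It fails at once if the cup or the robot knocks the glass shelf with more than 4 N (contact force between any of cup, the fingers, the arm and glass_shelf above 4 N).
It fails at once if a bystander is moved by more than 30 mm (distance of any of card_a, gift_box, bowl, jar, tin, spatula from where it was at the start of the episode above 0.03 m).
It also fails if it takes over 67 s, if anything falls off the work surface, if the arm or the gripper's body presses on something with over 40 N, if the wrist force passes 120 N, or if a joint passes its speed limit or range.

## Working session

There is one attempt and no reset: what is moved stays moved. The work goes in short steps, Python scripts to look and compute and a shell command to move; the robot and the scene stay as the last step left them, time stands still between calls to the robot, and variables do not carry over. Pictures are saved under pics/ and viewed, at most 10 in all, crops included, and the job is handed in when it is done.

```bash
mkdir -p pics; ls; python3 - <<'E'
from plant import bot
import cv2,numpy as np
for n in("scene","top"):
    im=bot.read_camera(n); cv2.imwrite(f"pics/{n}0.png",im[:,:,::-1]); c=bot.calibration(n); print(n,{k:np.round(v,4).tolist() for k,v in c.items()})
s=bot.observe(); print(s)
E
```

```text
pics
scene {'fovy': 51.4399, 'cx': 274.5578, 'cy': 214.1804, 'k1': -0.1288, 'R': [[-0.9624, 0.2717, -0.0071], [0.2445, 0.854, -0.4593], [-0.1187, -0.4437, -0.8883]], 't': [0.4955, -0.0887, 1.2475]}
top {'fovy': 46.0679, 'cx': 278.1584, 'cy': 209.6164, 'k1': -0.1139, 'R': [[-0.0169, -0.9997, -0.0151], [-0.9967, 0.018, -0.0787], [0.079, 0.0137, -0.9968]], 't': [0.0096, 0.5168, 1.4813]}
{'clock': 0.1, 'joint_pos': array([-1.44626465e+00,  2.91220129e-01, -1.54053498e-01,  1.12669974e+00,
       -1.24191006e-05,  1.43149476e+00]), 'qd': array([-0.00171745, -0.00115778,  0.00128151,  0.00135138, -0.00106448,
        0.00145419]), 'joint_torque': array([ 1.72047588e-03, -5.37976921e+01,  3.31918502e+01,  9.28315334e-03,
       -1.46944476e-04, -4.45038992e-06]), 'tool_pos': array([ 0.13686176, -0.50644705,  0.23879072]), 'eef_rot': array([[ 9.65397437e-01,  2.60782982e-01, -1.58522656e-04],
       [ 2.60782987e-01, -9.65396744e-01,  1.16637859e-03],
       [ 1.51134431e-04, -1.16735891e-03, -9.99999307e-01]]), 'contact_force': array([-0.26289301, -0.39208354,  0.39509498]), 'ft_torque': array([0.06141238, 0.00505902, 0.02724106]), 'grip_force': 0.0, 'grip_width': 0.08519625210542328}
```

View pics/top0.png

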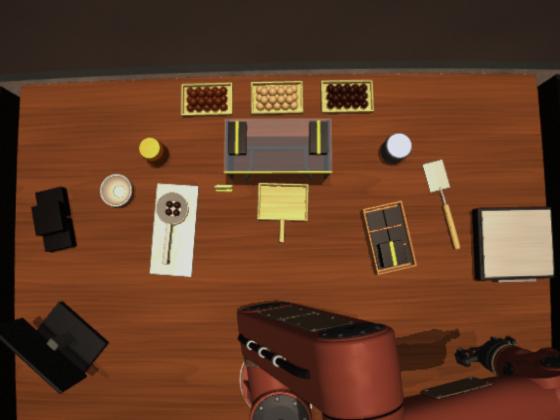

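View pics/scene0.png

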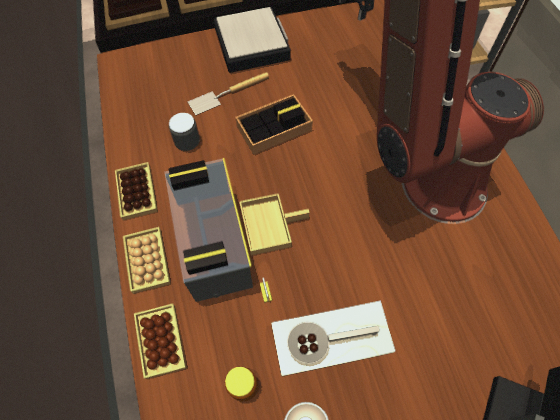

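The top view shows the bay at about (278,148), the tray at (283,203) with its tab down to (282,240), and the slab at (175,230) on the left. The cup's bowl is at (172,208) and its handle runs down to (167,262). The price card is at (224,188).

```bash
cat > h.py <<'E'
import numpy as np,cv2
from plant import bot
def und(n,px):
    c=bot.calibration(n); f=210/np.tan(np.radians(c["fovy"])/2)
    d=(np.atleast_2d(px).astype(float)-[c["cx"],c["cy"]])/f; u=d.copy()
    for _ in range(20): u=d/(1+c["k1"]*(u**2).sum(1,keepdims=True))
    R=np.array(c["R"]); t=np.array(c["t"])
    return -R.T@t,(np.c_[u,np.ones(len(u))])@R
def cast(n,px,z):
    o,d=und(n,px); return o+d*((z-o[2])/d[:,2])[:,None]
def proj(n,X):
    c=bot.calibration(n); f=210/np.tan(np.radians(c["fovy"])/2)
    p=np.atleast_2d(X)@np.array(c["R"]).T+np.array(c["t"]); u=p[:,:2]/p[:,2:]
    return f*u*(1+c["k1"]*(u**2).sum(1,keepdims=True))+[c["cx"],c["cy"]]
E
python3 - <<'E'
import cv2
im=cv2.imread("pics/top0.png")[105:285,140:345]
cv2.imwrite("pics/topc.png",cv2.resize(im,None,fx=3.3,fy=3.3,interpolation=cv2.INTER_CUBIC))
im=cv2.imread("pics/scene0.png")[150:380,160:400]
cv2.imwrite("pics/scenec.png",cv2.resize(im,None,fx=2.5,fy=2.5,interpolation=cv2.INTER_CUBIC))
im=cv2.imread("pics/top0.png");h=cv2.cvtColor(im,cv2.COLOR_BGR2HSV)
for n in("top0","scene0"):
    im=cv2.imread(f"pics/{n}.png");h=cv2.cvtColor(im,cv2.COLOR_BGR2HSV)
    for p in ([(283,203),(282,235),(175,183),(278,175),(160,215),(187,260)] if n=="top0" else [(265,225),(300,214),(240,260),(360,333),(380,345)]): print(n,p,h[p[1],p[0]])
E
```

```text
top0 (283, 203) [ 25 128 219]
top0 (282, 235) [ 27 123 217]
top0 (175, 183) [ 11 175 137]
top0 (278, 175) [ 10 187  60]
top0 (160, 215) [ 18  62 153]
top0 (187, 260) [ 48   6 221]
scene0 (265, 225) [ 25 117 227]
scene0 (300, 214) [ 19 132 205]
scene0 (240, 260) [  6  40 121]
scene0 (360, 333) [ 26  31 225]
scene0 (380, 345) [ 52  12 233]
```

View pics/topc.png

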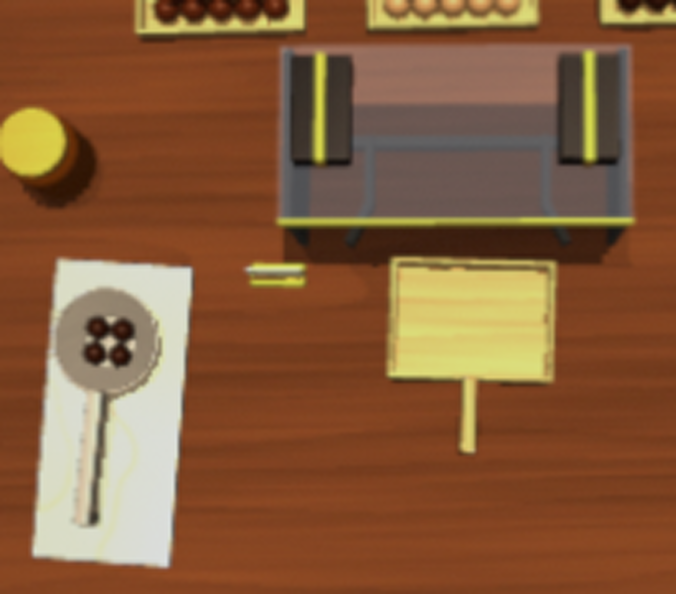

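View pics/scenec.png

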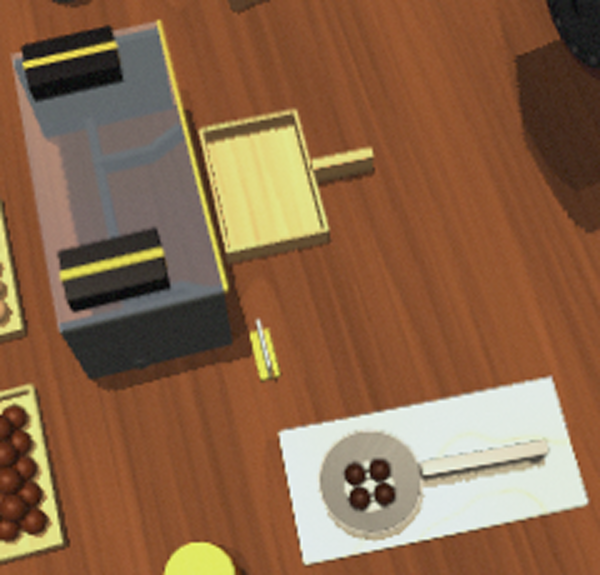

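The tray is turned slightly and sits right of the bay's centre line. The slab and cup are at the left, nearly parallel to the bay. I read corner pixels from both crops and turn them into points.

```bash
python3 - <<'E'
from h import *
np.set_printoptions(precision=4,suppress=True)
T=lambda p:(np.array(p,float)+.5)/3.3-.5+[140,105]
S=lambda p:(np.array(p,float)+.5)/2.5-.5+[160,150]
items={"strip":(.16,[(279,221),(634,221)],[(226,291),(160,22)]),
"trayrim":(.03,[(389,257),(555,261),(553,382),(387,379)],None),
"trayrimS":(.03,None,[(227,249),(201,129),(295,111),(328,235)]),
"tabtop":(.04,[(468,380),(468,452)],[(313,161),(372,150)]),
"slab":(.01,[(58,259),(191,267),(169,567),(33,556)],[(304,564),(279,430),(552,377),(587,504)]),
"handle":(.056,[(95,392),(87,524)],[(422,467),(547,442)])}
for k,(z,t,s) in items.items():
    for n,p,f in(("top",t,T),("scene",s,S)):
        if p:
            X=cast(n,f(p),z)[:,:2]; d=X[-1]-X[0]; print(k,n,X.round(4).tolist(),"mean",X.mean(0),"ang01",np.degrees(np.arctan2(*(X[1]-X[0])[::-1])))
# bowl rim by ellipse
im=cv2.imread("pics/top0.png");h=cv2.cvtColor(im,cv2.COLOR_BGR2HSV)
for n,(x0,x1,y0,y1),pr in(("top",(150,195,185,227),None),("scene",(284,334,318,372),None)):
    h=cv2.cvtColor(cv2.imread(f"pics/{n}0.png"),cv2.COLOR_BGR2HSV)
    m=np.zeros(h.shape[:2],np.uint8); m[y0:y1,x0:x1]=(h[y0:y1,x0:x1,2]<195)*255
    m=cv2.morphologyEx(m,cv2.MORPH_OPEN,np.ones((5,5)))
    c=max(cv2.findContours(m,cv2.RETR_EXTERNAL,2)[0],key=cv2.contourArea)
    e=cv2.fitEllipse(cv2.convexHull(c)); print(n,e,cast(n,[e[0]],.04))
    d=(h[...,2]<70).astype(np.uint8); d[:y0]=0;d[y1:]=0;d[:,:x0]=0;d[:,x1:]=0
    _,_,st,ce=cv2.connectedComponentsWithStats(d); print(n,[ (cast(n,[q],.025)[0,:2].round(4).tolist()) for q,a in zip(ce[1:],st[1:,4]) if a>8])
E
```

```text
strip top [[0.6147, 0.1471], [0.6089, -0.1519]] mean [ 0.6118 -0.0024] ang01 -91.10324540908626
strip scene [[0.6124, 0.1496], [0.6056, -0.1485]] mean [0.609  0.0006] ang01 -91.31289797689506
trayrim top [[0.5998, 0.0617], [0.5932, -0.0909], [0.4819, -0.0867], [0.4874, 0.065]] mean [ 0.5406 -0.0127] ang01 -92.4672750784448
trayrimS scene [[0.5951, 0.0559], [0.5874, -0.0894], [0.4823, -0.0828], [0.4902, 0.0695]] mean [ 0.5387 -0.0117] ang01 -93.04891265260022
tabtop top [[0.4846, -0.0091], [0.4193, -0.008]] mean [ 0.4519 -0.0086] ang01 179.00604449564275
tabtop scene [[0.4824, -0.013], [0.4179, -0.0083]] mean [ 0.4501 -0.0106] ang01 175.86053926606377
slab top [[0.6071, 0.3752], [0.5968, 0.2487], [0.3177, 0.2708], [0.3291, 0.3988]] mean [0.4627 0.3234] ang01 -94.63907624293567
slab scene [[0.6048, 0.3768], [0.593, 0.2476], [0.3155, 0.2727], [0.3287, 0.4006]] mean [0.4605 0.3244] ang01 -95.22660633352405
handle top [[0.4786, 0.3287], [0.3595, 0.3363]] mean [0.4191 0.3325] ang01 176.31989765662598
handle scene [[0.4776, 0.3284], [0.3574, 0.3398]] mean [0.4175 0.3341] ang01 174.58230761323205
top ((160.8682403564453, 205.11419677734375), (37.90752029418945, 57.13524627685547), 109.08602905273438) [[0.5355 0.3558 0.04  ]]
top [[0.5269, 0.3223]]
scene ((307.9183654785156, 343.556640625), (40.212432861328125, 43.51289749145508), 171.90724182128906) [[0.5264 0.328  0.04  ]]
scene [[0.5127, 0.3148], [0.5367, 0.3122], [0.5151, 0.3376], [0.5389, 0.335]]
```

```bash
python3 -m inch '[[100,0,0,0,0,0,5.9],[100,0,0,0,0,0,5.9],[100,0,0,0,0,0,5.8],[100,0.0193,-0.0365,0,0,0,0],[100,0.0193,-0.0365,0,0,0,0],[100,0.0193,-0.0365,0,0,0,0],[100,0.0193,-0.0365,0,0,0,0],[100,0.0193,-0.0365,0,0,0,0]]' 60
python3 -m inch '[[100,0.0193,-0.0365,0,0,0,0],[100,0.0193,-0.0365,0,0,0,0],[100,0.0193,-0.0365,0,0,0,0],[100,0.0193,-0.0365,0,0,0,0],[100,0.0193,-0.0365,0,0,0,0],[100,0.0193,-0.0365,0,0,0,0],[100,0.0193,-0.0365,0,0,0,0],[100,0.0193,-0.0365,0,0,0,0]]'
python3 -m inch '[[100,0.0193,-0.0365,0.02,0,0,0],[100,0,0,0.04,0,0,0],[100,0,0,0.04,0,0,0],[100,0,0,0.03,0,0,0],[100,0,0,0,0,0,0]]'
python3 - <<'E'
from h import *
cv2.imwrite("pics/s1.png",bot.read_camera("scene")[:,:,::-1]); s=bot.observe(); print(s["tool_pos"].round(4),s["eef_rot"].round(4).tolist(),s["joint_pos"].round(3))
E
```

```text
clock: 0.9
tool_pos: [0.2416, -0.327, 0.2391]
eef_rot: [[0.999, -0.044, -0.0], [-0.044, -0.999, 0.0], [-0.0, -0.0, -1.0]]
contact_force: [-0.1, -0.2, -0.6]
grip_width: 0.085
grip_force: 0.0
clock: 1.7
tool_pos: [0.4086, -0.0419, 0.2392]
eef_rot: [[0.999, -0.043, -0.0], [-0.043, -0.999, -0.0], [-0.0, 0.0, -1.0]]
contact_force: [0.5, -1.2, -0.2]
grip_width: 0.0852
grip_force: 0.0
clock: 2.2
tool_pos: [0.4259, -0.0073, 0.1063]
eef_rot: [[0.999, -0.043, -0.007], [-0.043, -0.999, 0.001], [-0.007, -0.001, -1.0]]
contact_force: [-0.7, 0.4, 0.8]
grip_width: 0.0855
grip_force: 0.0
[ 0.4274 -0.0077  0.1083] [[0.9991, -0.0433, -0.004], [-0.0433, -0.9991, 0.0008], [-0.004, -0.0006, -1.0]] [-0.189  0.243 -0.603  0.729  0.     2.996]
```

View pics/s1.png

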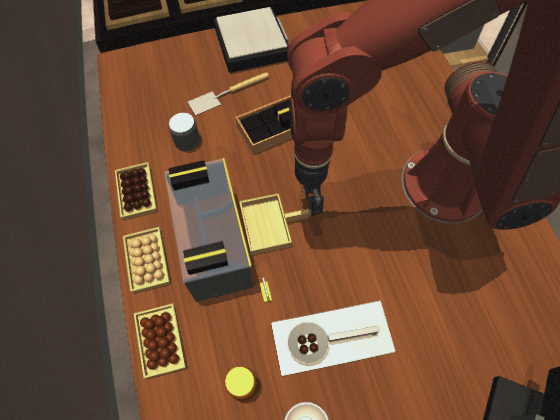

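The scene view shows the open gripper straight above the tab at about (315,205), straddling it, with nothing touched. I lower it, pinch the tab and check.

```bash
python3 -m inch '[[100,0,0,0.03,0,0,0],[100,0,0,0.03,0,0,0],[100,0,0,0.02,0,0,0],[100,0,0,0.011,0,0,0],[100,0,0,0,0,0,0],[0,0,0,0,0,0,0],[0,0,0,0,0,0,0],[0,0,0,0,0,0,0]]' 40
python3 -m inch '[[0,0,0,0,0,0,0],[0,0,0,0,0,0,0],[0,0,0,0,0,0,0]]'
cat > tray.py <<'E'
from h import *
import sys
# tray rim (z=.03) from the top view by colour; prints world and bay frames
im=bot.read_camera("top"); h=cv2.cvtColor(im,cv2.COLOR_RGB2HSV)
m=cv2.inRange(h,(18,60,110),(32,200,255)); m[:150]=0; m[260:]=0; m[:,:235]=0; m[:,330:]=0
cv2.imwrite("pics/%s.png"%sys.argv[1],cv2.resize(im[120:270,210:350,::-1],None,fx=4,fy=4,interpolation=cv2.INTER_CUBIC))
m=cv2.morphologyEx(m,cv2.MORPH_OPEN,np.ones((7,7)))
c=max(cv2.findContours(m,cv2.RETR_EXTERNAL,2)[0],key=cv2.contourArea)
X=cast("top",c[:,0,:],.03)[:,:2].astype(np.float32); r=cv2.minAreaRect(X*1000); print(np.round(r[0],1),np.round(r[1],1),round(r[2],2))
s=bot.observe(); print(s["tool_pos"].round(4),"yaw",np.degrees(np.arctan2(s["eef_rot"][1,0],s["eef_rot"][0,0])).round(2),"w",s["grip_width"],s["contact_force"].round(1))
E
python3 tray.py t1
```

```text
clock: 3.05
tool_pos: [0.4299, -0.0082, 0.0193]
eef_rot: [[0.999, -0.043, 0.002], [-0.043, -0.999, -0.0], [0.002, 0.0, -1.0]]
contact_force: [-0.1, -0.2, 0.4]
grip_width: 0.0441
grip_force: 0.0
clock: 3.35
tool_pos: [0.4291, -0.0081, 0.0186]
eef_rot: [[0.999, -0.043, 0.0], [-0.043, -0.999, -0.0], [0.0, 0.0, -1.0]]
contact_force: [-1.4, -0.1, 6.5]
grip_width: 0.0112
grip_force: 42.8
[551.3 -14.7] [151.8  91.3] 88.91
[ 0.4292 -0.0081  0.0186] yaw -2.48 w 0.010926583127700607 [-0.5  0.3  6.3]
```

```bash
python3 -m inch '[[0,0.004,-0.0036,0,0,0,-0.4],[0,0.008,-0.0036,0,0,0,-0.5],[0,0.008,-0.0036,0,0,0,-0.4],[0,0.01,0,0,0,0,0],[0,0.01,0,0,0,0,0],[0,0.01,0,0,0,0,0],[0,0,0,0,0,0,0]]'
python3 -m inch '[[0,0.008,0,0,0,0,0],[0,0.008,0,0,0,0,0],[0,0.008,0,0,0,0,0],[0,0,0,0,0,0,0]]'
python3 tray.py t2
```

```text
clock: 4.1
tool_pos: [0.4775, 0.0017, 0.0182]
eef_rot: [[1.0, -0.021, -0.004], [-0.021, -1.0, 0.0], [-0.004, -0.0, -1.0]]
contact_force: [-7.0, 0.2, 9.0]
grip_width: 0.0115
grip_force: 43.7
clock: 4.5
tool_pos: [0.5025, 0.0011, 0.0181]
eef_rot: [[1.0, -0.021, -0.002], [-0.021, -1.0, 0.0], [-0.002, -0.0, -1.0]]
contact_force: [-2.4, 0.3, 2.6]
grip_width: 0.0115
grip_force: 42.8Traceback (most recent call last):
  File "tray.py", line 8, in <module>
    c=max(cv2.findContours(m,cv2.RETR_EXTERNAL,2)[0],key=cv2.contourArea)
ValueError: max() iterable argument is empty
```

View pics/t2.png

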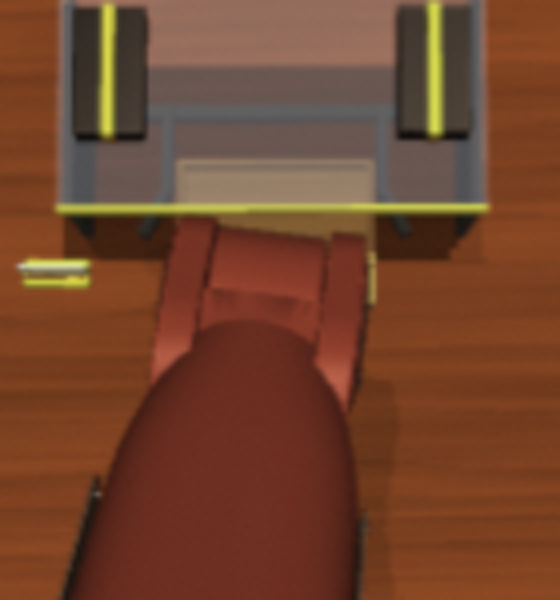

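The top view shows the tray's front edge at row 160, under the shelf and centred between the guides: left edge 177 against guide 172, right edge 375 against guide 380. I push on in small steps and watch the force.

```bash
python3 -m inch '[[0,0.008,0,0,0,0,0],[0,0.008,0,0,0,0,0],[0,0.006,0,0,0,0,0],[0,0,0,0,0,0,0]]'
python3 -m inch '[[0,0.004,0,0,0,0,0],[0,0.003,0,0,0,0,0],[0,0,0,0,0,0,0]]'
python3 -m inch '[[0,0.003,0,0,0,0,0],[0,0,0,0,0,0,0]]'
python3 -m inch '[[0,0.002,0,0,0,0,0],[0,0,0,0,0,0,0]]'
```

```text
clock: 4.95
tool_pos: [0.5251, 0.0006, 0.0181]
eef_rot: [[1.0, -0.021, -0.001], [-0.021, -1.0, 0.0], [-0.001, -0.0, -1.0]]
contact_force: [-1.9, -0.1, 1.2]
grip_width: 0.0114
grip_force: 42.5
clock: 5.25
tool_pos: [0.5314, 0.0004, 0.0181]
eef_rot: [[1.0, -0.021, -0.002], [-0.021, -1.0, 0.0], [-0.002, -0.0, -1.0]]
contact_force: [-3.9, -0.2, 3.0]
grip_width: 0.0116
grip_force: 42.9
clock: 5.45
tool_pos: [0.5345, 0.0004, 0.0181]
eef_rot: [[1.0, -0.021, -0.002], [-0.021, -1.0, 0.0], [-0.002, -0.0, -1.0]]
contact_force: [-4.4, 0.0, 2.6]
grip_width: 0.0113
grip_force: 42.8
clock: 5.65
tool_pos: [0.5362, 0.0003, 0.018]
eef_rot: [[1.0, -0.021, -0.002], [-0.021, -1.0, 0.0], [-0.002, -0.0, -1.0]]
contact_force: [-5.5, -0.2, 4.2]
grip_width: 0.0107
grip_force: 43.0
```

No stop contact yet, since the force is still only friction. I continue in 2 mm steps.

```bash
for i in 1; do python3 -m inch '[[0,0.002,0,0,0,0,0],[0,0,0,0,0,0,0]]' | grep -E "tool_pos|contact"
python3 -m inch '[[0,0.002,0,0,0,0,0],[0,0,0,0,0,0,0]]'| grep -E "tool_pos|contact"
python3 -m inch '[[0,0.002,0,0,0,0,0],[0,0,0,0,0,0,0]]'| grep -E "tool_pos|contact"
done
```

```text
tool_pos: [0.5362, 0.0003, 0.018]
contact_force: [-13.7, -0.2, 14.4]
tool_pos: [0.5362, 0.0003, 0.018]
contact_force: [-21.7, -0.7, 22.2]
tool_pos: [0.5363, 0.0003, 0.0179]
contact_force: [-28.9, -1.8, 29.2]
```

The tray stopped dead at TCP x = 0.536 while the force climbed, so it is home on the stop. I relax the push, open, and lift straight up and slightly back.

```bash
python3 -m inch '[[0,-0.006,0,0,0,0,0],[0,0,0,0,0,0,0],[60,0,0,0,0,0,0],[60,0,0,0,0,0,0],[60,0,0,0,0,0,0],[60,0,0,-0.02,0,0,0],[60,-0.01,0,-0.04,0,0,0],[60,-0.03,0,-0.04,0,0,0]]'
python3 -m inch '[[100,-0.04,0,-0.04,0,0,0],[100,-0.04,-0.02,-0.04,0,0,0],[100,-0.02,-0.04,-0.03,0,0,0],[100,0,-0.045,0,0,0,0],[100,0,-0.045,0,0,0,0],[100,0,-0.045,0,0,0,0],[100,0,-0.045,0,0,0,0],[100,0,-0.04,0,0,0,0]]'
python3 - <<'E'
from h import *
for n in("top","scene"): cv2.imwrite(f"pics/{n}2.png",bot.read_camera(n)[:,:,::-1])
a=cv2.imread("pics/top2.png")[110:260,210:350];b=cv2.imread("pics/scene2.png")[150:350,165:385]
a=cv2.resize(a,None,fx=2.8,fy=2.8,interpolation=2);b=cv2.resize(b,(400,420),interpolation=2)
cv2.imwrite("pics/both2.png",np.hstack([a[:420],b]))
s=bot.observe(); print(s["clock"],s["tool_pos"].round(4),s["joint_pos"].round(3))
E
```

```text
clock: 7.05
tool_pos: [0.4992, 0.0008, 0.1194]
eef_rot: [[1.0, -0.021, 0.002], [-0.021, -1.0, -0.0], [0.002, 0.0, -1.0]]
contact_force: [0.7, -0.9, 0.5]
grip_width: 0.0514
grip_force: 0.0
clock: 7.85
tool_pos: [0.4115, 0.1568, 0.2232]
eef_rot: [[0.993, 0.121, -0.015], [0.122, -0.987, 0.103], [-0.002, -0.104, -0.995]]
contact_force: [0.7, 0.1, -0.0]
grip_width: 0.0854
grip_force: 0.0
7.95 [0.4116 0.1571 0.2236] [ 0.122  0.131 -0.407  1.035  0.104  3.141]
```

View pics/both2.png

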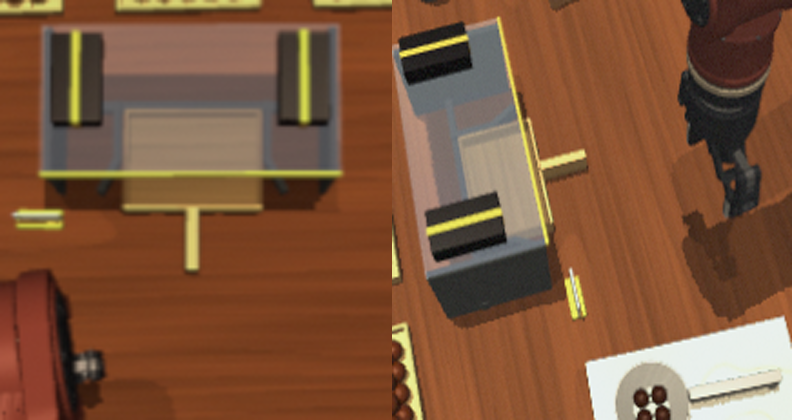

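The top view shows the tray home: far wall on the stop bar, centred between the guides, tab ending about 87 mm in front of the shelf. Joint 6 is at its limit, so I turn the tool about half a turn the other way for the cup.

```bash
python3 -m inch '[[100,0,0,0,-6,0,-5],[100,0,0,0,0,0,-8.5],[100,0,0,0,0,0,-8.5],[100,0,0,0,0,0,-8.5],[100,0,0,0,0,0,-8.5],[100,0,0,0,0,0,-8.5],[100,0,0,0,0,0,-8.5],[100,0,0,0,0,0,-8.5]]' >/dev/null
python3 -m inch '[[100,0,0,0,0,0,-8.5],[100,0,0,0,0,0,-8.5],[100,0,0,0,0,0,-8.5],[100,0,0,0,0,0,-8.5],[100,0,0,0,0,0,-8.5],[100,0,0,0,0,0,-8.5],[100,0,0,0,0,0,-8.5],[100,0,0,0,0,0,-8.5]]' >/dev/null
python3 -m inch '[[100,0,0,0,0,0,-8.5],[100,0,0,0,0,0,-8.5],[100,0,0,0,0,0,-8.5],[100,0,0,0,0,0,-8.5],[100,0,0,0,0,0,0],[100,0,0,0,0,0,0]]' >/dev/null
cat > go.py <<'E'
from h import *
from scipy.spatial.transform import Rotation as Ro
def go(p,R):
    s=bot.observe(); T=s["eef_rot"]; np.set_printoptions(precision=4,suppress=True)
    print("t",round(s["clock"],2),"tcp",s["tool_pos"],"q",s["joint_pos"],"f",s["contact_force"].round(1),"w",round(s["grip_width"],4))
    print("shift now",T.T@(np.array(p)-s["tool_pos"]),"shift after turn",R.T@(np.array(p)-s["tool_pos"]),"turn",np.degrees(Ro.from_matrix(T.T@R).as_rotvec()).round(2))
def down(yaw,roll=0): # tool down, tool x at yaw (deg), rolled about tool x
    y=np.radians(yaw); x=np.array([np.cos(y),np.sin(y),0]); z=np.array([0,0,-1.]); return np.c_[x,np.cross(z,x),z]@Ro.from_euler("x",roll,degrees=True).as_matrix()
E
python3 -c "
from go import *
go([.4153,.3336,.15],down(175.6))"
```

```text
t 10.15 tcp [0.4114 0.1555 0.2235] q [ 0.1964  0.138  -0.394   1.0361 -0.002   0.316 ] f [-0.1  0.1  0.5] w 0.0851
shift now [0.0176 0.1773 0.0732] shift after turn [0.0098 0.1778 0.0735] turn [-0.07  0.18 -2.45]
```

```bash
python3 -m inch '[[100,0,0,0,0,0,-2.45],[100,0.002,0.0356,0,0,0,0],[100,0.002,0.0356,0,0,0,0],[100,0.002,0.0356,0.01,0,0,0],[100,0.002,0.0356,0.03,0,0,0],[100,0.002,0.0356,0.0335,0,0,0],[100,0,0,0,0,0,0],[100,0,0,0,0,0,0]]' >/dev/null
python3 - <<'E'
from go import *
go([.4153,.3336,.034],down(175.6))
a=bot.read_camera("scene")[:,:,::-1][290:400,260:410]
cv2.imwrite("pics/s3.png",cv2.resize(a,None,fx=4,fy=4,interpolation=2))
E
```

```text
t 10.95 tcp [0.4137 0.334  0.1491] q [ 0.5435  0.3717 -0.2862  0.9129 -0.0031  0.6168] f [0.9 0.4 0.5] w 0.0857
shift now [-0.0014  0.      0.1151] shift after turn [-0.0016 -0.0002  0.1151] turn [-0.15  0.1   0.2 ]
```

View pics/s3.png

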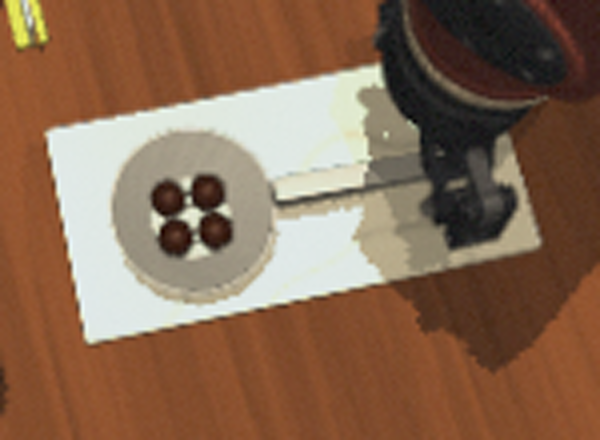

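The gripper hovers over the handle (crop (470,200)), its fingers on both sides, and the four pralines sit in the bowl at (190,215). I lower it and pinch.

```bash
python3 -m inch '[[100,0,0,0.03,0,0,0],[100,0,0,0.03,0,0,0],[100,0,0,0.03,0,0,0],[60,-0.001,0,0.017,0,0,0],[40,0,0,0.008,0,0,0],[30,0,0,0,0,0,0],[0,0,0,0,0,0,0],[0,0,0,0,0,0,0]]' 90
python3 -m inch '[[0,0,0,0,0,0,0],[0,0,0,0,0,0,0],[0,0,0,0,0,0,0],[0,0,0,0,0,0,0]]'
```

```text
clock: 11.8
tool_pos: [0.4168, 0.3343, 0.0365]
eef_rot: [[-0.997, 0.072, 0.005], [0.072, 0.997, 0.0], [-0.005, 0.001, -1.0]]
contact_force: [-2.3, -4.3, 22.7]
grip_width: 0.0129
grip_force: 71.6
clock: 12.2
tool_pos: [0.4168, 0.3342, 0.0366]
eef_rot: [[-0.997, 0.072, 0.006], [0.072, 0.997, -0.0], [-0.006, 0.0, -1.0]]
contact_force: [-0.3, -1.0, 7.0]
grip_width: 0.0121
grip_force: 87.9
```

The handle is gripped. I lift smoothly, check, and turn square to the bay.

```bash
python3 -m inch '[[0,0,0,-0.005,0,0,0],[0,0,0,-0.012,0,0,0],[0,0,0,-0.02,0,0,0],[0,0,0,-0.025,0,0,0],[0,0,0,-0.025,0,0,0],[0,0,0,-0.02,0,0,0],[0,0,0,-0.012,0,0,0],[0,0,0,-0.006,0,0,0]]' 100
python3 -m inch '[[0,0,0,0,0,0,-1.4],[0,0,0,0,0,0,-1.5],[0,0,0,0,0,0,0]]'
python3 - <<'E'
from go import *
go([.411,-.022,.162],down(178.8))
a=bot.read_camera("scene")[:,:,::-1][240:400,220:420]
cv2.imwrite("pics/s4.png",cv2.resize(a,None,fx=3,fy=3,interpolation=2))
E
```

```text
clock: 13.0
tool_pos: [0.4157, 0.3343, 0.1616]
eef_rot: [[-0.997, 0.072, 0.005], [0.072, 0.997, -0.0], [-0.005, 0.0, -1.0]]
contact_force: [-0.3, -0.3, -2.9]
grip_width: 0.0125
grip_force: 97.6
clock: 13.3
tool_pos: [0.4147, 0.3336, 0.159]
eef_rot: [[-1.0, 0.02, 0.002], [0.02, 1.0, -0.002], [-0.002, -0.002, -1.0]]
contact_force: [-0.1, -0.4, -2.8]
grip_width: 0.0124
grip_force: 97.5
t 13.3 tcp [0.4147 0.3336 0.159 ] q [ 0.5417  0.3631 -0.2705  0.9367 -0.0027  0.5613] f [-0.1 -0.4 -2.8] w 0.0124
shift now [-0.0032 -0.3556 -0.0022] shift after turn [-0.0037 -0.3556 -0.003 ] turn [-0.12  0.11  0.08]
```

View pics/s4.png

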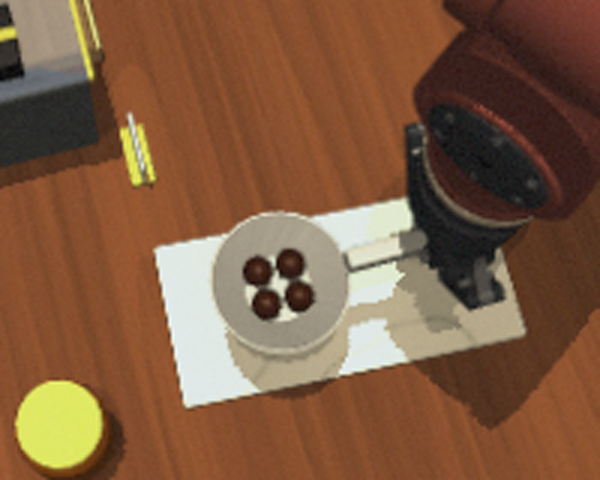

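The cup hangs level (bowl at crop (280,282)) with all four pralines in it. I carry it across to in front of the bay.

```bash
python3 -m inch '[[0,0,-0.006,0,0,0,0],[0,0,-0.013,0,0,0,0],[0,0,-0.02,0,0,0,0],[0,0,-0.026,0,0,0,0],[0,0,-0.028,0,0,0,0],[0,0,-0.028,0,0,0,0],[0,0,-0.028,0,0,0,0],[0,0,-0.028,0,0,0,0]]'  >/dev/null
python3 -m inch '[[0,0,-0.028,0,0,0,0],[0,0,-0.028,0,0,0,0],[0,0,-0.028,0,0,0,0],[0,0,-0.028,0,0,0,0],[0,0,-0.026,0,0,0,0],[0,0,-0.02,0,0,0,0],[0,0,-0.013,0,0,0,0],[0,0,-0.0096,0,0,0,0]]' >/dev/null
python3 -m inch '[[0,0,0,0,0,0,0],[0,0,0,0.012,0,0,0],[0,0,0,0.02,0,0,0],[0,0,0,0.02,0,0,0],[0,0,0,0.016,0,0,0],[0,0,0,0.008,0,0,0],[0,0,0,0,0,0,0]]' 
python3 - <<'E'
from go import *
go([.529,-.0243,.0845],down(178.8))
cv2.imwrite("pics/s5.png",bot.read_camera("scene")[:,:,::-1]); cv2.imwrite("pics/t5.png",bot.read_camera("top")[:,:,::-1])
a=cv2.imread("pics/s5.png")[150:300,160:340];b=cv2.imread("pics/t5.png")[110:260,210:350]
cv2.imwrite("pics/both5.png",np.hstack([cv2.resize(a,(480,400),interpolation=2),cv2.resize(b,(310,400),interpolation=2)]))
E
```

```text
clock: 15.65
tool_pos: [0.4072, -0.0231, 0.0837]
eef_rot: [[-1.0, 0.021, 0.002], [0.021, 1.0, -0.001], [-0.002, -0.001, -1.0]]
contact_force: [0.0, -0.1, -1.6]
grip_width: 0.0123
grip_force: 97.6
t 15.65 tcp [ 0.4072 -0.0231  0.0837] q [-0.2362  0.2425 -0.6888  0.6378 -0.0003 -0.2155] f [ 0.  -0.1 -1.6] w 0.0123
shift now [-0.1218  0.0013 -0.0006] shift after turn [-0.1218  0.0014 -0.0008] turn [-0.03  0.09  0.02]
```

View pics/both5.png

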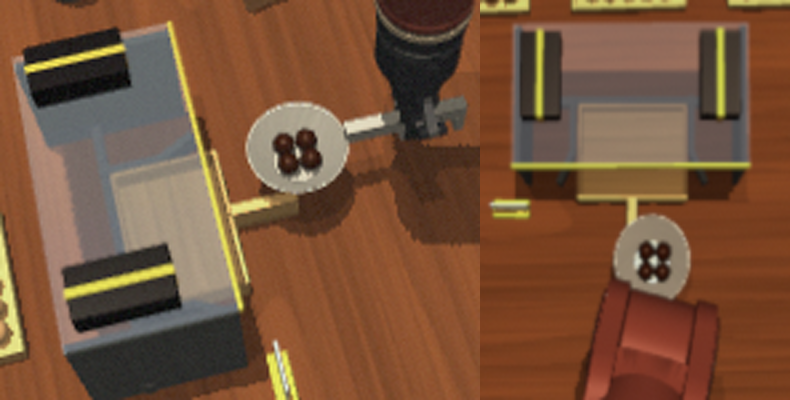

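The scene view shows the loaded cup hanging level in front of the shelf, right of the tab. In the top view it lines up with the tray's right half. I slide it in under the shelf.

```bash
python3 -m inch '[[0,-0.006,0.001,0,0,0,0],[0,-0.014,0,0,0,0,0],[0,-0.02,0,0,0,0,0],[0,-0.022,0,0,0,0,0],[0,-0.022,0,0,0,0,0],[0,-0.018,0,0,0,0,0],[0,-0.009,0,0,0,0,0],[0,-0.004,0,0,0,0,0]]'
python3 -m inch '[[0,0,0,0,0,0,0],[0,0,0,0,0,0,0]]'
python3 - <<'E'
from go import *
go([.522,-.0243,.0845],down(178.8,0))
for r in(20,-20): print(r,(-down(178.8,r)[:,2]).round(2))
cv2.imwrite("pics/t6.png",bot.read_camera("top")[:,:,::-1])
E
```

```text
clock: 16.55
tool_pos: [0.524, -0.0251, 0.0851]
eef_rot: [[-1.0, 0.021, 0.004], [0.021, 1.0, -0.001], [-0.004, -0.001, -1.0]]
contact_force: [-0.1, 0.2, -2.9]
grip_width: 0.0122
grip_force: 97.6
clock: 16.75
tool_pos: [0.5222, -0.0249, 0.0848]
eef_rot: [[-1.0, 0.021, 0.003], [0.021, 1.0, -0.001], [-0.003, -0.001, -1.0]]
contact_force: [-0.0, 0.7, -2.0]
grip_width: 0.012
grip_force: 97.6
t 16.75 tcp [ 0.5222 -0.0249  0.0848] q [-0.1873  0.4257 -0.3976  0.7448 -0.0005 -0.1661] f [-0.   0.7 -2. ] w 0.012
shift now [0.0002 0.0006 0.0003] shift after turn [0.0002 0.0006 0.0003] turn [-0.05  0.15 -0.01]
20 [0.01 0.34 0.94]
-20 [-0.01 -0.34  0.94]
```

```bash
python3 -m inch '[[0,0,0,0,3,0,0],[0,0,0,0,5,0,0],[0,0,0,0,5,0,0],[0,0,0,0,5,0,0],[0,0,0,0,5,0,0],[0,0,0,0,4,0,0],[0,0,0,0,4,0,0],[0,0,0,0,4,0,0]]'
python3 -m inch '[[0,0,0,0,3,0,0],[0,0,0,0,3,0,0],[0,0,0,0,3,0,0],[0,0,0,0,3,0,0],[0,0,0,0,3,0,0],[0,0,0,0,3,0,0],[0,0,0,0,3,0,0],[0,0,0,0,3,0,0]]'
python3 -m inch '[[0,0,0,0,3,0,0],[0,0,0,0,3,0,0],[0,0,0,0,3,0,0],[0,0,0,0,0,0,0],[0,0,0,0,0,0,0],[0,0,0,0,0,0,0]]'
python3 - <<'E'
from go import *
go([.522,-.0243,.0845],down(178.8,68))
cv2.imwrite("pics/s7.png",bot.read_camera("scene")[:,:,::-1]); cv2.imwrite("pics/t7.png",bot.read_camera("top")[:,:,::-1])
a=cv2.imread("pics/s7.png")[150:300,160:340];b=cv2.imread("pics/t7.png")[110:260,210:350]
cv2.imwrite("pics/both7.png",np.hstack([cv2.resize(a,(480,400),interpolation=2),cv2.resize(b,(310,400),interpolation=2)]))
E
```

```text
clock: 17.6
tool_pos: [0.5226, -0.0249, 0.0851]
eef_rot: [[-1.0, 0.019, -0.009], [0.021, 0.817, -0.576], [-0.004, -0.576, -0.817]]
contact_force: [0.1, -0.8, -2.2]
grip_width: 0.0123
grip_force: 97.5
clock: 18.4
tool_pos: [0.5228, -0.025, 0.0849]
eef_rot: [[-1.0, 0.014, -0.016], [0.021, 0.513, -0.858], [-0.004, -0.858, -0.513]]
contact_force: [-0.4, 0.2, -2.6]
grip_width: 0.0123
grip_force: 97.6
clock: 19.0
tool_pos: [0.5232, -0.0251, 0.0852]
eef_rot: [[-1.0, 0.012, -0.018], [0.022, 0.375, -0.927], [-0.004, -0.927, -0.375]]
contact_force: [0.7, 0.5, -0.9]
grip_width: 0.0127
grip_force: 97.8
t 19.0 tcp [ 0.5232 -0.0251  0.0852] q [ 0.3453  0.956  -0.07    1.2678 -1.0469  0.7995] f [ 0.7  0.5 -0.9] w 0.0127
shift now [ 0.0012  0.001  -0.0005] shift after turn [ 0.0012  0.001  -0.0005] turn [ 0.03  0.06 -0.24]
```

View pics/both7.png

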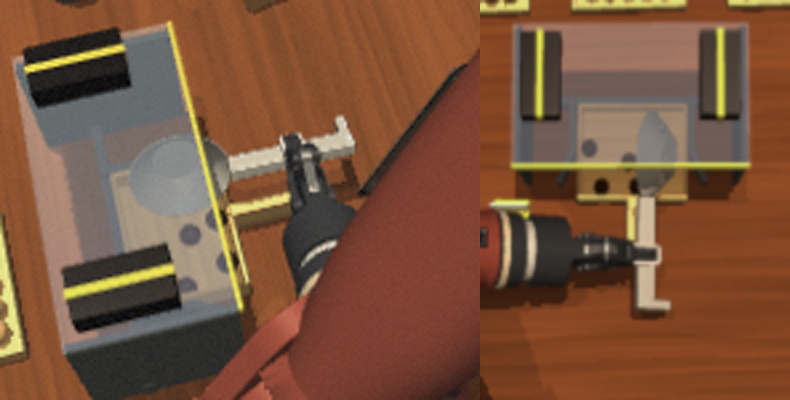

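All four pralines lie in the tray: in the top half of the crop they are at (589,148), (629,160), (601,186) and (636,184), and the cup is empty. That was my 11th view, one over the allowed 10, so I take no more and check numerically from here on. I roll back and withdraw.

```bash
python3 -m inch '[[0,0,0,0,-4,0,0],[0,0,0,0,-6,0,0],[0,0,0,0,-7,0,0],[0,0,0,0,-7,0,0],[0,0,0,0,-7,0,0],[0,0,0,0,-7,0,0],[0,0,0,0,-7,0,0],[0,0,0,0,-7,0,0]]' >/dev/null
python3 -m inch '[[0,0,0,0,-7,0,0],[0,0,0,0,-6,0,0],[0,0,0,0,-3,0,0],[0,0,0,0,0,0,0],[0,0,0,0,0,0,0]]' >/dev/null
python3 -c "
from go import *
go([.411,-.022,.0845],down(178.8))"
```

```text
t 20.4 tcp [ 0.5228 -0.0255  0.0851] q [-0.1872  0.4253 -0.397   0.7443 -0.0022 -0.1654] f [-0.  -0.5 -1.5] w 0.0125
shift now [0.1118 0.0011 0.0002] shift after turn [0.1118 0.0012 0.0006] turn [-0.16  0.22 -0.05]
```

```bash
python3 -m inch '[[0,0.01,0,0,0,0,0],[0,0.02,0,0,0,0,0],[0,0.025,0,0,0,0,0],[0,0.025,0,0,0,0,0],[0,0.02,0,0,0,0,0],[0,0.012,0,-0.01,0,0,0],[0,0,0,-0.03,0,0,0],[0,0,0,-0.03,0,0,0]]' >/dev/null
python3 -m inch '[[0,0,0.02,-0.01,0,0,0],[0,0,0.035,0,0,0,0],[0,0,0.04,0,0,0,0],[0,0,0.04,0,0,0,0],[0,0,0.04,0,0,0,0],[0,0,0.04,0,0,0,0],[0,0,0.04,0,0,0,0],[0,0,0.04,0,0,0,0]]' >/dev/null
python3 -m inch '[[0,0,0.035,0,0,0,1.4],[0,0,0.022,0,0,0,1.5],[0,0,0.005,0,0,0,0],[0,0,0,0,0,0,0],[0,0,0,0,0,0,0]]' >/dev/null
python3 - <<'E'
from go import *
go([.4168,.334,.038],down(175.9))
ims={n:bot.read_camera(n)[:,:,::-1] for n in("top","scene")}
for n in ims: cv2.imwrite(f"pics/{n}8.png",ims[n])
# pralines in the tray: dark blobs inside the projected tray floor (bay frame)
th=np.radians(-1.2);O=np.array([.6115,-.001]);Rb=np.array([[np.cos(th),-np.sin(th)],[np.sin(th),np.cos(th)]])
h=cv2.cvtColor(np.ascontiguousarray(ims["top"]),cv2.COLOR_BGR2HSV)
poly=np.array([[*(O+Rb@q),.02] for q in((-.014,.068),(.084,.068),(.084,-.068),(-.014,-.068))])
P=proj("top",poly).round().astype(np.int32); m=np.zeros(h.shape[:2],np.uint8); cv2.fillPoly(m,[P],255)
v=h[...,2]; print("median V in tray",np.median(v[m>0]))
for thr in(70,85,100,115):
    d=((v<thr)&(m>0)).astype(np.uint8); _,_,st,ce=cv2.connectedComponentsWithStats(d)
    print(thr,[((Rb.T@(cast("top",[c],.015)[0,:2]-O)).round(3).tolist(),int(a)) for c,a in zip(ce[1:],st[1:,4]) if a>5])
E
```

```text
t 22.5 tcp [0.4183 0.3335 0.1638] q [ 0.5384  0.3631 -0.2568  0.9496 -0.0034  0.6093] f [-0.2 -0.8 -2.8] w 0.0122
shift now [0.0019 0.0006 0.1258] shift after turn [0.0016 0.0004 0.1258] turn [-0.12  0.17  0.03]
median V in tray 152.0
70 [([-0.001, 0.042], 31), ([-0.001, -0.007], 29)]
85 [([0.043, 0.06], 17), ([-0.002, 0.042], 33), ([-0.001, -0.007], 34)]
100 [([0.043, 0.06], 28), ([0.032, 0.005], 11), ([-0.002, 0.043], 37), ([-0.001, -0.006], 39)]
115 [([0.043, 0.059], 37), ([0.031, 0.005], 17), ([0.017, 0.006], 7), ([-0.001, 0.042], 47), ([-0.0, -0.007], 48)]
```

Four blobs lie inside the tray: bay frame (-1,42), (-1,-7), (43,60) and about (25,5) mm, the last split by the shelf's edge. I lower the cup onto the slab, watching the force.

```bash
python3 -m inch '[[0,0.0015,0,0.015,0,0,0],[0,0,0,0.03,0,0,0],[0,0,0,0.03,0,0,0],[0,0,0,0.025,0,0,0],[0,0,0,0.014,0,0,0],[0,0,0,0.006,0,0,0],[0,0,0,0,0,0,0],[0,0,0,0,0,0,0]]' 
python3 -m inch '[[0,0,0,0.003,0,0,0],[0,0,0,0,0,0,0]]'| grep -E "tool_pos|contact"
python3 -m inch '[[0,0,0,0.002,0,0,0],[0,0,0,0,0,0,0]]'| grep -E "tool_pos|contact"
```

```text
clock: 23.4
tool_pos: [0.4186, 0.3342, 0.0448]
eef_rot: [[-0.997, 0.072, 0.004], [0.072, 0.997, -0.001], [-0.004, -0.0, -1.0]]
contact_force: [-0.2, 0.1, -1.7]
grip_width: 0.0126
grip_force: 97.8
tool_pos: [0.4183, 0.3344, 0.0414]
contact_force: [0.4, 0.4, -2.3]
tool_pos: [0.418, 0.3343, 0.039]
contact_force: [-0.5, -0.3, -1.7]
```

```bash
python3 -m inch '[[0,0,0,0.0015,0,0,0],[0,0,0,0,0,0,0]]'| grep -E "tool_pos|contact"
python3 -m inch '[[0,0,0,0.001,0,0,0],[0,0,0,0,0,0,0]]'| grep -E "tool_pos|contact"
```

```text
tool_pos: [0.4179, 0.3342, 0.0374]
contact_force: [-0.6, -0.0, -2.1]
tool_pos: [0.4181, 0.3343, 0.0366]
contact_force: [0.2, -0.2, 0.9]
```

Contact came at the same height as at the start (0.0366). I release and lift clear.

```bash
python3 -m inch '[[30,0,0,0,0,0,0],[45,0,0,0,0,0,0],[60,0,0,0,0,0,0],[60,0,0,0,0,0,0],[60,0,0,-0.01,0,0,0],[60,0,0,-0.03,0,0,0],[60,0,0,-0.04,0,0,0],[60,0,0,-0.04,0,0,0]]' 
python3 -m inch '[[60,0.02,0,-0.04,0,0,0],[60,0.04,-0.02,0,0,0,0],[60,0.04,-0.04,0,0,0,0],[60,0.03,-0.04,0,0,0,0],[60,0,-0.04,0,0,0,0],[60,0,0,0,0,0,0],[60,0,0,0,0,0,0]]' >/dev/null
python3 - <<'E'
from go import *
go([.4,.3,.2],down(175.9))
A={n:cv2.imread(f"pics/{n}0.png") for n in("top","scene")}
B={}
for n in A:
    B[n]=np.ascontiguousarray(bot.read_camera(n)[:,:,::-1]); cv2.imwrite(f"pics/{n}9.png",B[n])
    d=(cv2.absdiff(A[n],B[n]).max(2)>45).astype(np.uint8); d=cv2.morphologyEx(d,cv2.MORPH_OPEN,np.ones((2,2)))
    _,_,st,ce=cv2.connectedComponentsWithStats(d); print(n,[(ce[i].round().tolist(),st[i].tolist()) for i in range(1,len(st)) if st[i,4]>15])
# bowl in the scene view, fitted as on the first picture
for w,I in(("start",A),("now",B)):
    v=cv2.cvtColor(I["scene"],cv2.COLOR_BGR2HSV)[...,2]; m=np.zeros_like(v); m[318:372,280:336]=(v[318:372,280:336]<195)*255
    m=cv2.morphologyEx(m,cv2.MORPH_OPEN,np.ones((5,5))); c=max(cv2.findContours(m,0,2)[0],key=cv2.contourArea); e=cv2.fitEllipse(cv2.convexHull(c)); print(w,np.round(e[0]+e[1],1),cast("scene",[e[0]],.04)[0])
    s=cv2.cvtColor(I["scene"],cv2.COLOR_BGR2HSV)[318:360,325:392]; m=cv2.inRange(s,(0,24,120),(40,120,255)); y,x=np.nonzero(m); print("handle px",len(x),x.mean()+325,y.mean()+318,x.max()+325)
E
```

```text
clock: 25.0
tool_pos: [0.4173, 0.3342, 0.1584]
eef_rot: [[-0.997, 0.072, 0.003], [0.072, 0.997, -0.001], [-0.003, -0.001, -1.0]]
contact_force: [1.5, 0.4, 0.3]
grip_width: 0.0511
grip_force: 0.0
t 25.7 tcp [0.2833 0.2082 0.1971] q [ 0.4271 -0.013  -0.6325  0.9466 -0.0022  0.5007] f [ 0.6 -0.2  0.4] w 0.0513
shift now [-0.1097  0.1001 -0.0022] shift after turn [-0.1099  0.0999 -0.0029] turn [ 0.02  0.3  -0.12]
top [([283.0, 160.0], [261, 157, 41, 5, 129]), ([291.0, 166.0], [279, 164, 23, 4, 61]), ([283.0, 201.0], [255, 175, 55, 68, 2152]), ([174.0, 209.0], [166, 202, 16, 15, 189]), ([170.0, 250.0], [169, 244, 4, 12, 24]), ([168.0, 259.0], [168, 254, 2, 11, 22]), ([214.0, 347.0], [164, 279, 88, 141, 4837]), ([158.0, 289.0], [155, 288, 8, 4, 16]), ([133.0, 303.0], [129, 298, 9, 14, 52]), ([300.0, 331.0], [239, 302, 155, 74, 5071]), ([138.0, 330.0], [135, 321, 8, 17, 45]), ([424.0, 351.0], [396, 331, 65, 42, 1676]), ([488.0, 371.0], [365, 337, 188, 83, 3987]), ([359.0, 348.0], [353, 345, 12, 6, 57]), ([145.0, 350.0], [143, 347, 5, 8, 19]), ([278.0, 361.0], [273, 356, 14, 12, 67]), ([267.
[... 1041 characters left out ...]
], [441, 165, 14, 16, 46]), ([268.0, 224.0], [240, 195, 70, 62, 2005]), ([464.0, 253.0], [383, 197, 177, 122, 10071]), ([435.0, 211.0], [431, 208, 8, 8, 51]), ([235.0, 223.0], [231, 215, 9, 17, 84]), ([306.0, 219.0], [303, 218, 8, 4, 22]), ([222.0, 225.0], [221, 222, 3, 7, 16]), ([240.0, 240.0], [237, 236, 7, 9, 30]), ([247.0, 240.0], [245, 236, 4, 9, 19]), ([235.0, 252.0], [232, 245, 7, 15, 47]), ([374.0, 334.0], [370, 331, 10, 7, 48]), ([308.0, 345.0], [299, 334, 20, 22, 304])]
start [307.9 343.6  40.2  43.5] [0.5264 0.328  0.04  ]
handle px 630 354.7603174603175 336.7015873015873 391
now [307.7 344.1  41.1  43.3] [0.5272 0.3291 0.04  ]
handle px 614 353.90390879478826 335.885993485342 391
```

The cup is back within a millimetre of its starting pose and upright. The difference images show nothing moved at any bystander. I make one last check that the tray hasn't moved since it went home, then hand in.

```bash
python3 - <<'E'
from h import *
a,b=[cv2.imread(f"pics/top{k}.png")[150:215,250:315] for k in(2,9)]
_,_,st,ce=cv2.connectedComponentsWithStats((cv2.absdiff(a,b).max(2)>40).astype(np.uint8))
print([(ce[i].round().tolist(),st[i,2:].tolist()) for i in range(1,len(st)) if st[i,4]>3])
ok=all(st[i,2]<=9 and st[i,3]<=9 for i in range(1,len(st))) 
print(ok, bot.sign_off() if ok else "look again")
E
```

```text
[([9.0, 15.0], [7, 7, 35]), ([27.0, 19.0], [7, 3, 18]), ([14.0, 30.0], [7, 6, 35]), ([30.0, 29.0], [7, 6, 37])]
the job is handed in; nothing more can be done
True None
```

The job is handed in at about 26 s, verdict not shown: the tray is home, all four pralines are in it, and the cup is upright on the slab, with no bystander seen to move and no push on the shelf felt; I viewed 11 pictures, one over the limit of 10.

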